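Gauge the filter housings and scrap the short-reamed one

ROBOT

A 6-joint arm with a two-finger parallel gripper is mounted at the origin on the work surface. World frame = base frame: x ahead of the robot, y to its left, z up, the work surface at z = 0. Lengths are in m, angles in rad, forces in N, time in s.
With the tool pointing down it reaches from about 0.325 to 0.9 m from the base axis. Payload 3.5 kg.
Tool frame: the origin (TCP) lies midway between the tips of the shut fingers; the grasp point (between the pads) lies 19 mm behind it; z points along the fingers, y is the line along which they close (so a half turn about z gives the same grasp; the last joint's range is limited). The gripper opens to 85 mm and grips with 20 to 120 N. Pads are 22 mm wide; open, the fingers measure 114 mm over their backs; the gripper's body (76 mm by 85 mm) begins 54 mm behind the grasp point. The pads swing forward as they close: fully open they stand 13 mm farther back than shut.
Start: joints at [1.196, 0.276, -0.026, 1.268, 0, 1.467], TCP at [0.168, 0.602, 0.205] pointing down, gripper open.
Joint ranges: [-3.12, 3.12], [-0.85, 1.88], [-1.08, 1.24], [-1.95, 2.15], [-1.57, 1.53], [-3.14, 3.14]. Speed limits (rad/s): [2.57, 2.57, 3.14, 3.14, 3.14, 3.14].

INTERFACE

Orientations are given as a unit quaternion [x, y, z, w].
In Python, from workcell import get_state, read_camera, finish_job gives the robot as it stands.
- The arm moves only by the tool carry_out, never from a script. Its arguments are lists of equal length, an entry for each row: "dp": the shift along the world's x, y, z scaled (see below), a list of three; "angular": the turn, a rotation vector about the world's x, y, z scaled (see below), a list of three; "gripper": the closure, from -1 (fully open) to 1 (shut). In form: {"dp": [[x, y, z], ...], "angular": [[rx, ry, rz], ...], "gripper": [gripper, ...]}. A call has 1 to 10 rows; each row shifts and turns the commanded pose from where the row before left it; what a row does not reach is not made up. The controller multiplies each number of a shift by 0.025 m and each number of a turn by 0.1 rad. A row lasts 1/12 s, in which the tool goes at most 41.7 mm and 7.16 degrees, less where a joint would pass 70% of its speed; a pose out of reach is approached as far as the arm can. A call with a number of a shift or a turn outside -1 to 1 is refused whole. A call with a gripper value outside its range is refused whole. The fingers move at their own pace and stop on an object; "squeeze" is the grip in N (left out, the last holds). Time passes only in rows, so rows that do not move let the fingers close. It gives the time, the measured TCP pose, the force, the opening and the grip force at its end, in the units of the state.
- get_state(): the state, without advancing time (a new reading comes with each control period).
- read_camera(name): name is "scene" or "side" or "wrist"; returns a dict with "pixels" (480x640x3 uint8, red, green, blue), "depth" (480x640 float32, m along the optical axis (not along the pixel's ray), 0 where there is no reading), "K" (3x3 intrinsics, pixels), "extrinsics" (4x4, takes a point from camera to world coordinates). Camera axes: x right, y up, looking along -z (the intrinsics and any distortion apply to the point x, -y, -z); pixel columns grow to the right and rows downward; lengths in m; the calibration is good to about 2 mm. A picture is of the moment at which its call begins.
- finish_job(): hands the job in; it is judged then, once.
The state is a dict: "time_s": time; "joints": joint angles; "joint_velocities": joint speeds; "effort": joint torques, N m; "tool_pos": TCP position; "orientation": TCP orientation; "contact_force": force on the tool from outside, world axes, zero at the start; "ft_torque": the same for the moment, N m; "gripper_width": finger opening in m; "grip_force": force on a finger pad.
Only numpy, scipy, OpenCV 4.12 (cv2) and the standard library are available. Lean on these libraries where they do the work, as an engineer would, in place of code of your own. Each camera call takes 0.05 s, during which the arm holds its last target. There are 200 camera calls.

TASK

Before the filters are pressed in, check the bores of the three steel filter housings in the sloping rack: working from left to right as seen from the robot, try the plug gauge straight into each one until its collar meets the rim or it stops short, without forcing it. Then hang the gauge back in its nest at the left end of the rack, and stand the housing it would not fully enter upright in the grey scrap tray. Leave the good housings seated in the rack and everything else on the bench where it is.

Things in the scene. Friction and masses are not known exactly. Their poses are not given: they have to be found in the camera images.
- rack: Fixed sloping rack, dark blacked-steel block on a 135 x 345 mm base. Origin: centre of its underside; y to the left along the row, z up. Its top face tilts 25 deg about y, to its -x, the robot side (normal -0.423, 0, 0.906), 80 mm wide; its centre line 65 mm high at x = 0. On that line: 26 mm deep sockets for housings (1.2 mm play) at y +42 (left), -42, -126 mm (right); gauge's nest at y +130 mm
- gauge_nest (a point): Centre of the mouth of the gauge's nest, a 28 mm through hole square to the rack's sloping face, at the rack's left end (x 0, y +130, z +65 mm in the rack's frame). The axes given are the rack's own: upright, not tilted
- gauge_mid (a point): Steel plug gauge, 122 mm long. From its nose along z: pin 22 mm diameter, 40 mm long (nose tapers to 17 mm over the last 4 mm), collar 34 mm diameter, 6 mm thick, round light-metal handle 26 mm diameter, 76 mm long. Point on the axis half-way along: 61 mm from the nose, 21 mm above the collar's underside, 23 mm below the handle's middle
- gauge: The same gauge, 0.26 kg; origin at the nose's end, z along the axis towards the handle. It hangs in its nest by the collar, which lies flat on the rack's sloping face, so it leans 25 deg from vertical to the rack's -x, as the housings do; some 3 mm side play in the nest
- housing_a_mid (a point): One of three outwardly identical steel filter housings: straight sleeve, 44 mm outside diameter, 76 mm tall, 24 mm bore in its top end, black O-ring 16 mm below the rim. Point on the axis half-way up (38 mm below the rim); z along the axis, out of the mouth. Stands in a rack socket, its top 50 mm showing, axis leaning 25 deg to the rack's -x. Which stands in which socket changes
- housing_a: The same housing, 0.55 to 0.9 kg; origin: centre of its lower end, z out of the mouth. A good bore is 24 mm right through: the gauge enters 40 mm, till its collar meets the rim. A short-reamed bore narrows to 15 mm at 22 mm below the rim: the gauge stops there, its collar 18 mm proud. One of the three is short
- housing_b_mid (a point): Another of three outwardly identical steel filter housings: straight sleeve, 44 mm outside diameter, 76 mm tall, 24 mm bore in its top end, black O-ring 16 mm below the rim. Point on the axis half-way up (38 mm below the rim); z along the axis, out of the mouth. Stands in a rack socket, its top 50 mm showing, axis leaning 25 deg to the rack's -x. Which stands in which socket changes
- housing_b: The same housing, 0.55 to 0.9 kg; origin: centre of its lower end, z out of the mouth. A good bore is 24 mm right through: the gauge enters 40 mm, till its collar meets the rim. A short-reamed bore narrows to 15 mm at 22 mm below the rim: the gauge stops there, its collar 18 mm proud. One of the three is short
- housing_c_mid (a point): The third of three outwardly identical steel filter housings: straight sleeve, 44 mm outside diameter, 76 mm tall, 24 mm bore in its top end, black O-ring 16 mm below the rim. Point on the axis half-way up (38 mm below the rim); z along the axis, out of the mouth. Stands in a rack socket, its top 50 mm showing, axis leaning 25 deg to the rack's -x. Which stands in which socket changes
- housing_c: The same housing, 0.55 to 0.9 kg; origin: centre of its lower end, z out of the mouth. A good bore is 24 mm right through: the gauge enters 40 mm, till its collar meets the rim. A short-reamed bore narrows to 15 mm at 22 mm below the rim: the gauge stops there, its collar 18 mm proud. One of the three is short
- scrap_tray: Fixed open grey steel tray for scrapped parts, empty, 150 x 190 mm outside (x, y), walls 3 mm thick and 32 mm high, floor 3 mm thick. Origin: centre of its underside; z up
- vial: Bystander: crimped glass serum vial, 23 mm diameter, 75 mm tall, standing; origin at the centre of its foot
- crimp_cap_1: Bystander: loose aluminium crimp cap, 21 mm diameter, 10 mm high; origin under its centre
- crimp_cap_2: Bystander: another loose aluminium crimp cap, 21 mm diameter, 10 mm high; origin under its centre
- valve_stem: Bystander: blue steel valve stem lying on the bench, 120 mm long along its x, up to 18 mm thick; origin under its middle
- filter_plug: Bystander: bronze sintered filter plug, 26 mm diameter, 30 mm tall, standing; origin at the centre of its foot
- spanner: Bystander: steel spanner lying on the bench, 173 mm long along its x; origin under its middle
Not all that is in view belongs to the job. Leave any blue look-alike of the gauge alone.

How it is judged:
On the way, in this order (a step that is already met when the one before it is completed fails the run):
1. the gauge has been tried in the left housing: home to its collar (within 4 mm) in a good bore, or down on the step (within 3 mm) in a short one (((y of housing_a_mid in the frame of rack between 0.022 and 0.062 m and angle between the z axis of gauge_mid and the z axis of housing_a_mid, either way round below 0.08 rad and z of gauge_mid in the frame of housing_a_mid below 0.063 m and x of gauge_mid in the frame of housing_a_mid between -0.006 and 0.006 m and y of gauge_mid in the frame of housing_a_mid between -0.006 and 0.006 m) or (y of housing_b_mid in the frame of rack between 0.022 and 0.062 m and angle between the z axis of gauge_mid and the z axis of housing_b_mid, either way round below 0.08 rad and z of gauge_mid in the frame of housing_b_mid below 0.08 m and x of gauge_mid in the frame of housing_b_mid between -0.006 and 0.006 m and y of gauge_mid in the frame of housing_b_mid between -0.006 and 0.006 m and contact force between gauge and housing_b above 0.5 N) or (y of housing_c_mid in the frame of rack between 0.022 and 0.062 m and angle between the z axis of gauge_mid and the z axis of housing_c_mid, either way round below 0.08 rad and z of gauge_mid in the frame of housing_c_mid below 0.063 m and x of gauge_mid in the frame of housing_c_mid between -0.006 and 0.006 m and y of gauge_mid in the frame of housing_c_mid between -0.006 and 0.006 m))), for 0.05 s.
2. the gauge has been tried in the middle housing: home to its collar (within 4 mm) in a good bore, or down on the step (within 3 mm) in a short one (((y of housing_a_mid in the frame of rack between -0.062 and -0.022 m and angle between the z axis of gauge_mid and the z axis of housing_a_mid, either way round below 0.08 rad and z of gauge_mid in the frame of housing_a_mid below 0.063 m and x of gauge_mid in the frame of housing_a_mid between -0.006 and 0.006 m and y of gauge_mid in the frame of housing_a_mid between -0.006 and 0.006 m) or (y of housing_b_mid in the frame of rack between -0.062 and -0.022 m and angle between the z axis of gauge_mid and the z axis of housing_b_mid, either way round below 0.08 rad and z of gauge_mid in the frame of housing_b_mid below 0.08 m and x of gauge_mid in the frame of housing_b_mid between -0.006 and 0.006 m and y of gauge_mid in the frame of housing_b_mid between -0.006 and 0.006 m and contact force between gauge and housing_b above 0.5 N) or (y of housing_c_mid in the frame of rack between -0.062 and -0.022 m and angle between the z axis of gauge_mid and the z axis of housing_c_mid, either way round below 0.08 rad and z of gauge_mid in the frame of housing_c_mid below 0.063 m and x of gauge_mid in the frame of housing_c_mid between -0.006 and 0.006 m and y of gauge_mid in the frame of housing_c_mid between -0.006 and 0.006 m))), for 0.05 s.
3. the gauge has been tried in the right housing: home to its collar (within 4 mm) in a good bore, or down on the step (within 3 mm) in a short one (((y of housing_a_mid in the frame of rack between -0.146 and -0.106 m and angle between the z axis of gauge_mid and the z axis of housing_a_mid, either way round below 0.08 rad and z of gauge_mid in the frame of housing_a_mid below 0.063 m and x of gauge_mid in the frame of housing_a_mid between -0.006 and 0.006 m and y of gauge_mid in the frame of housing_a_mid between -0.006 and 0.006 m) or (y of housing_b_mid in the frame of rack between -0.146 and -0.106 m and angle between the z axis of gauge_mid and the z axis of housing_b_mid, either way round below 0.08 rad and z of gauge_mid in the frame of housing_b_mid below 0.08 m and x of gauge_mid in the frame of housing_b_mid between -0.006 and 0.006 m and y of gauge_mid in the frame of housing_b_mid between -0.006 and 0.006 m and contact force between gauge and housing_b above 0.5 N) or (y of housing_c_mid in the frame of rack between -0.146 and -0.106 m and angle between the z axis of gauge_mid and the z axis of housing_c_mid, either way round below 0.08 rad and z of gauge_mid in the frame of housing_c_mid below 0.063 m and x of gauge_mid in the frame of housing_c_mid between -0.006 and 0.006 m and y of gauge_mid in the frame of housing_c_mid between -0.006 and 0.006 m))), for 0.05 s.
4. the gauge hangs in its nest again and has been let go (distance between gauge_mid and gauge_nest below 0.026 m and angle between gauge_mid's own z axis and vertical between 0.33 and 0.54 rad and contact force between the fingers and gauge below 0.2 N and linear speed of gauge below 0.03 m/s), for 0.2 s.
At the end, for the whole second after the job is handed in: The housing that stops the gauge stands upright (within 6 degrees) on the scrap tray's floor; the other two are within 8 mm of where they stood in the rack; the gauge hangs in its nest, collar on the face (within 5 mm), leaning with it; all released and at rest (distance between gauge_mid and gauge_nest below 0.026 m and angle between gauge_mid's own z axis and vertical between 0.33 and 0.54 rad and distance of each of housing_a_mid, housing_c_mid from where it was at the start of the episode below 0.008 m and angle between housing_b_mid's own z axis and vertical below 0.1 rad and x of housing_b_mid in the frame of scrap_tray between -0.055 and 0.055 m and y of housing_b_mid in the frame of scrap_tray between -0.075 and 0.075 m and z of housing_b_mid in the frame of scrap_tray between 0.03 and 0.046 m and linear speed of each of housing_a, housing_b, housing_c, gauge below 0.02 m/s); the robot touches nothing.
It fails at once if the gauge is forced: pressed on a housing with more than 80 N (contact force between gauge and housing_a above 80 N or contact force between gauge and housing_b above 80 N or contact force between gauge and housing_c above 80 N).
It fails at once if a good housing is drawn out of its socket (more than 25 mm from where it stood) (distance of any of housing_a_mid, housing_c_mid from where it was at the start of the episode above 0.025 m).
It fails at once if a bystander on the bench is moved more than 30 mm, or the vial is tipped (distance of any of vial, crimp_cap_1, crimp_cap_2, valve_stem, filter_plug, spanner from where it was at the start of the episode above 0.03 m or angle between vial's own z axis and vertical above 0.6 rad).
It also fails if it takes over 67 s, if anything falls off the work surface, if the arm or the gripper's body presses on something with over 40 N, if the wrist force passes 120 N, or if a joint passes its speed limit or range.

## Working session

There is one attempt and no reset: what is moved stays moved. The work goes in short steps, Python scripts to look and compute and a tool call to move; the robot and the scene stay as the last step left them, time stands still between calls to the robot, and variables do not carry over. Pictures are saved under pics/ and viewed, at most 10 in all, crops included, and the job is handed in when it is done.

Besides the shell and the picture viewer there is one more tool, called after "Call:" as name(argument=value, ...) on one line, values as JSON. carry_out: Moves the arm, as the interface text tells. Shifts and turns lie within -1 to 1; 1 stands for 0.025 m of shift or 0.1 rad of turn. Its arguments: {"type":"object","properties":{"dp":{"type":"array","items":{"type":"array","items":{"type":"number"}}},"angular":{"type":"array","items":{"type":"array","items":{"type":"number"}}},"gripper":{"type":"array","items":{"type":"number"}},"squeeze":{"type":"number"}},"required":["dp","angular","gripper"]}

```bash
mkdir -p pics; python3 - <<'E'
from workcell import *
import cv2,numpy as np
print(get_state())
for n in ["scene","side"]:
    c=read_camera(n); cv2.imwrite(f"pics/{n}0.png",c["pixels"][:,:,::-1]); np.savez(f"{n}0.npz",**c)
    print(n,c["K"].tolist(),np.round(c["extrinsics"],3).tolist())
E
```

```text
{'time_s': 0.0, 'joints': array([ 1.19562536e+00,  2.77202114e-01, -2.79022740e-02,  1.26800611e+00,
       -1.25349562e-05,  1.46736409e+00]), 'joint_velocities': array([-1.32745996e-03, -2.36169096e-04, -1.43890304e-03, -3.67621238e-05,
       -3.24532261e-04, -2.13854865e-03]), 'effort': array([ 6.87589727e-04, -4.45506978e+01,  2.95201653e+01,  1.64098910e-02,
       -9.14407724e-05, -5.53054392e-06]), 'tool_pos': array([0.16747345, 0.60126051, 0.20370679]), 'orientation': array([ 1.35451616e-01,  9.90783287e-01, -1.12559939e-03, -2.68168607e-04]), 'contact_force': array([0.56193362, 0.32219426, 0.06512027]), 'ft_torque': array([-0.03353841, -0.00270739,  0.01041641]), 'grip_force': 0.0, 'gripper_width': 0.08579203143755851}
scene [[551.0329493871615, 0.0, 330.07723722023786], [0.0, 551.0329493871615, 236.68442568330335], [0.0, 0.0, 1.0]] [[-0.795, -0.499, 0.345, 1.05], [0.607, -0.657, 0.447, 0.725], [0.003, 0.565, 0.825, 1.269], [0.0, 0.0, 0.0, 1.0]]
side [[572.275856338696, 0.0, 318.8755712970216], [0.0, 572.275856338696, 243.0567658402755], [0.0, 0.0, 1.0]] [[0.979, 0.158, -0.128, 0.398], [-0.203, 0.71, -0.674, -0.756], [-0.015, 0.686, 0.728, 0.971], [0.0, 0.0, 0.0, 1.0]]
```

View pics/scene0.png

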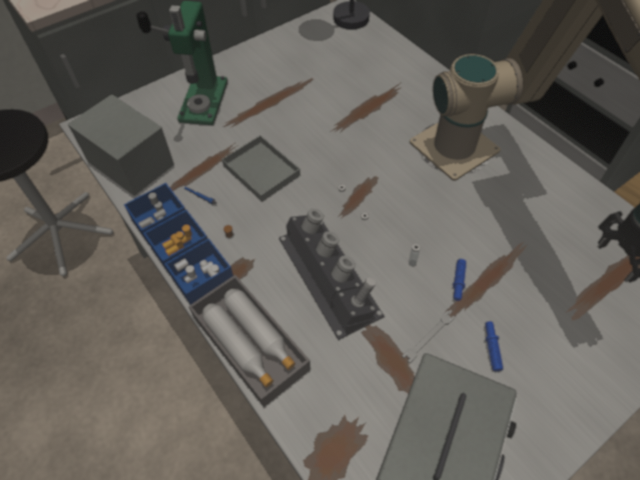

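View pics/side0.png

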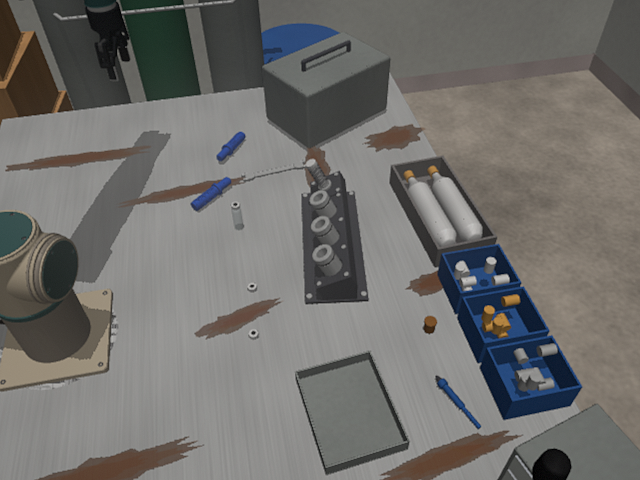

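Rack with housings at scene (314,217), (328,240), (344,265). Gauge candidates: steel-handled piece in the rack at scene (365,290) / side (315,170); blue look-alikes at scene (460,280), (494,345). By the description (steel, in the nest at the rack's left end) I choose (365,290). The tray is at scene (261,167) / side (352,412).

```bash
cat > h.py <<'E'
import numpy as np,cv2
def cloud(c):
    K=c["K"];d=c["depth"];v,u=np.mgrid[:480,:640]
    P=np.stack([(u-K[0,2])/K[0,0]*d,-(v-K[1,2])/K[1,1]*d,-d],-1)
    E=c["extrinsics"];W=P@E[:3,:3].T+E[:3,3]; W[d<=0]=np.nan
    return W
def ray(c,u,v):
    K=c["K"];E=c["extrinsics"];r=E[:3,:3]@np.array([(u-K[0,2])/K[0,0],-(v-K[1,2])/K[1,1],-1])
    return E[:3,3],r/np.linalg.norm(r)
E
python3 - <<'E'
from h import *
pts=[]
for n in ["scene","side"]:
    c=dict(np.load(n+"0.npz"));W=cloud(c);
    px={"scene":[(314,217),(328,240),(344,265),(365,290),(261,167),(415,255),(460,280),(230,230),(450,420),(255,330)],"side":[(320,200),(323,227),(323,255),(315,170),(352,412),(237,215),(210,193),(430,324),(310,130),(440,210)]}[n]
    for p in px: print(n,p,np.round(W[p[1],p[0]],3))
    if n=="side": box=(slice(150,305),slice(290,372)); tb=(slice(345,475),slice(290,412))
    else: box=(slice(195,340),slice(275,385)); tb=(slice(135,200),slice(218,303))
    hsv=cv2.cvtColor(c["pixels"],cv2.COLOR_RGB2HSV)
    dark=(hsv[...,2]<75)
    for nm,b,z0,z1 in (("rack",box,.004,.09),("tray",tb,.02,.04)):
        w=W[b].reshape(-1,3);m=(w[:,2]>z0)&(w[:,2]<z1)
        if nm=="rack": m&=dark[b].ravel()
        w=w[m]
        (cx,cy),s,a=cv2.minAreaRect((w[:,:2]*1000).astype(np.float32)); print(nm,len(w),cx,cy,s,a)
    # floor check
    print("bench z",np.nanmedian(W[300:310,200:230,2]) )
    im=c["pixels"][box][:,:,::-1];cv2.imwrite(f"pics/{n}_crop.png",cv2.resize(im,None,fx=4,fy=4,interpolation=cv2.INTER_CUBIC)[:600] if n=="scene" else cv2.resize(im,None,fx=3.8,fy=3.8,interpolation=cv2.INTER_CUBIC))
E
```

```text
scene (314, 217) [0.565 0.027 0.118]
scene (328, 240) [0.579 0.106 0.117]
scene (344, 265) [0.594 0.19  0.121]
scene (365, 290) [0.597 0.275 0.121]
scene (261, 167) [ 0.532 -0.293  0.003]
scene (415, 255) [0.4   0.247 0.053]
scene (460, 280) [0.345 0.364 0.027]
scene (230, 230) [ 0.738 -0.129  0.032]
scene (450, 420) [0.672 0.621 0.181]
scene (255, 330) [0.85  0.175 0.058]
rack 4378 662.0957641601562 126.63255310058594 (345.28411865234375, 257.3480224609375) 80.07239532470703
tray 535 536.7860107421875 -282.73193359375 (154.34628295898438, 197.57533264160156) 5.612722396850586
bench z 0.04592303190724023
side (320, 200) [0.579 0.167 0.112]
side (323, 227) [0.567 0.082 0.113]
side (323, 255) [0.555 0.027 0.087]
side (315, 170) [0.585 0.252 0.128]
side (352, 412) [ 0.542 -0.284 -0.   ]
side (237, 215) [0.393 0.227 0.049]
side (210, 193) [0.335 0.347 0.024]
side (430, 324) [ 0.734 -0.15   0.031]
side (310, 130) [0.617 0.483 0.074]
side (440, 210) [0.85  0.125 0.064]
rack 4600 603.6127319335938 184.51821899414062 (454.3397521972656, 142.25723266601562) 82.66246795654297
tray 1190 535.4564208984375 -285.28271484375 (150.7451171875, 193.8871612548828) 5.59517240524292
bench z -0.001060444514798975
```

View pics/side_crop.png

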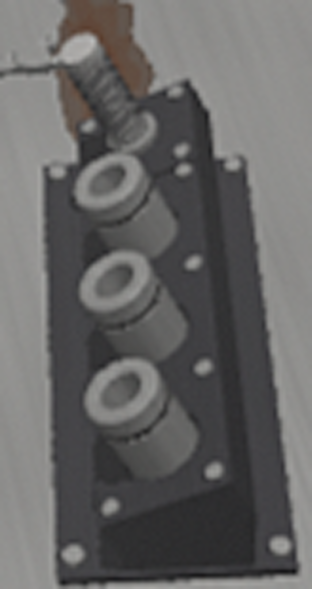

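The crop shows the light steel gauge in the nest at crop (85,50)–(130,130), and three housings with open mouths at (110,185), (118,285), (125,392). So the choice is right.

```bash
python3 - <<'E'
from h import *
from scipy.optimize import least_squares
cl={}
for n in ["scene","side"]:
    cl[n]=cloud(dict(np.load(n+"0.npz"))).reshape(-1,3)
yaw=np.radians(-10)
for it in range(3):
    R=cv2.Rodrigues(np.array([0,0,yaw]))[0]@cv2.Rodrigues(np.array([0,np.radians(-25),0]))[0]
    n=R[:,2]
    for nm in cl:
        C=[]
        for g in ([.567,.187,.113],[.566,.105,.113],[.552,.02,.113],[.58,.268,.14]):
            g=np.array(g); gauge=g[2]>.13
            q=(cl[nm]-g)@R; rr=np.hypot(q[:,0],q[:,1])
            q=q[(rr<(.022 if gauge else .033))&(abs(q[:,2])<.03)]
            top=np.percentile(q[:,2],92 if gauge else 85)
            q=q[abs(q[:,2]-top)<.003]
            (cx,cy),r=cv2.minEnclosingCircle((q[:,:2]*1000).astype(np.float32))
            p=g+R@np.array([cx/1e3,cy/1e3,np.median(q[:,2])]); C.append(p)
            if it==2: print(nm,np.round(p,4),round(r,1),len(q))
        C=np.array(C); d=C[0]-C[2]
        cl_y=np.arctan2(-d[0],d[1])
        if it==2: print(np.degrees(cl_y),np.linalg.norm(d))
        if nm=="scene": ys=cl_y
    yaw=(ys+cl_y)/2
E
```

```text
scene [0.5772 0.182  0.111 ] 22.9 106
scene [0.5635 0.1007 0.1102] 22.8 101
scene [0.5525 0.0158 0.1115] 24.5 86
scene [0.5782 0.2715 0.139 ] 14.3 59
-8.450414698440374 0.16810284033642386
side [0.5761 0.1792 0.1095] 23.0 134
side [0.5619 0.0959 0.1093] 23.1 150
side [0.5487 0.0136 0.1093] 23.1 182
side [0.5766 0.2679 0.139 ] 13.7 52
-9.378072049216643 0.16787106823018616
```

```bash
cat > plan.py <<'E'
import numpy as np
from scipy.spatial.transform import Rotation as Ro
from workcell import get_state
YAW=-9.2
def tool(tilt=25,yaw=None):
    # fingers along -n, y along rack y
    yaw=YAW if yaw is None else yaw
    return Ro.from_euler('z',yaw,degrees=True)*Ro.from_euler('y',-tilt,degrees=True)*Ro.from_matrix(np.diag([-1.,1,-1]))
def n(): return -tool().as_matrix()[:,2]
def go(p,R=None):
    s=get_state();d=(np.array(p)-s["tool_pos"])/.025
    print("d",np.round(d,2),"rows>=",np.ceil(abs(d).max()))
    if R is not None:
        w=(R*Ro.from_quat(s["orientation"]).inv()).as_rotvec()/.1; print("w",np.round(w,2))
    return s
E
python3 - <<'E'
from plan import *
G=np.array([.5774,.2697,.139])
go(G+n()*.08,tool())
E
```

```text
d [ 15.06 -13.05   0.31] rows>= 16.0
w [-0.92 -4.27  1.1 ]
```

Call:
carry_out(dp=[[0.84,-0.73,0.1],[0.84,-0.73,0.1],[0.84,-0.73,0.1],[0.84,-0.73,0],[0.84,-0.73,0],[0.84,-0.73,0],[0.84,-0.73,0],[0.84,-0.73,0],[0.84,-0.73,0]], angular=[[-0.1,-0.47,0.12],[-0.1,-0.47,0.12],[-0.1,-0.47,0.12],[-0.1,-0.47,0.12],[-0.1,-0.47,0.12],[-0.1,-0.47,0.12],[-0.1,-0.47,0.12],[-0.1,-0.47,0.12],[-0.1,-0.47,0.12]], gripper=[-1,-1,-1,-1,-1,-1,-1,-1,-1], squeeze=50)

```text
time_s: 0.85
tool_pos: [0.3574, 0.4366, 0.212]
orientation: [0.079, 0.973, -0.016, 0.215]
contact_force: [0.2, 0.1, -0.2]
gripper_width: 0.0853
grip_force: 0.0
```

Call:
carry_out(dp=[[0.84,-0.73,0],[0.84,-0.73,0],[0.84,-0.73,0],[0.84,-0.73,0],[0.84,-0.73,0],[0.84,-0.73,0],[0.84,-0.73,0],[0.84,-0.73,0],[0.84,-0.73,0],[0,0,0]], angular=[[0,0,0],[0,0,0],[0,0,0],[0,0,0],[0,0,0],[0,0,0],[0,0,0],[0,0,0],[0,0,0],[0,0,0]], gripper=[-1,-1,-1,-1,-1,-1,-1,-1,-1,-1])

```text
time_s: 1.68
tool_pos: [0.5485, 0.2704, 0.2124]
orientation: [0.081, 0.973, -0.017, 0.215]
contact_force: [0.5, 0.7, -0.1]
gripper_width: 0.0857
grip_force: 0.0
```

```bash
python3 - <<'E'
from plan import *
from workcell import read_camera
import cv2
G=np.array([.5774,.2697,.139])
s=go(G+n()*.08,tool()); print(s["joints"].round(2),s["time_s"],s["contact_force"].round(1))
c=read_camera("wrist");np.savez("w0.npz",**c);cv2.imwrite("pics/w0.png",c["pixels"][:,:,::-1])
print(c["extrinsics"].round(3),c["K"].round(1))
E
```

```text
d [-0.18  0.19 -0.04] rows>= 1.0
w [-0.03 -0.02  0.06]
[ 0.48  0.03 -0.38  0.81 -0.26  0.6 ] 1.6833 [ 0.5  0.7 -0.1]
[[ 0.165 -0.714 -0.68   0.404]
 [ 0.986  0.121  0.112  0.295]
 [ 0.002 -0.689  0.724  0.33 ]
 [ 0.     0.     0.     1.   ]] [[411.4   0.  317.6]
 [  0.  411.4 233.2]
 [  0.    0.    1. ]]
```

View pics/w0.png

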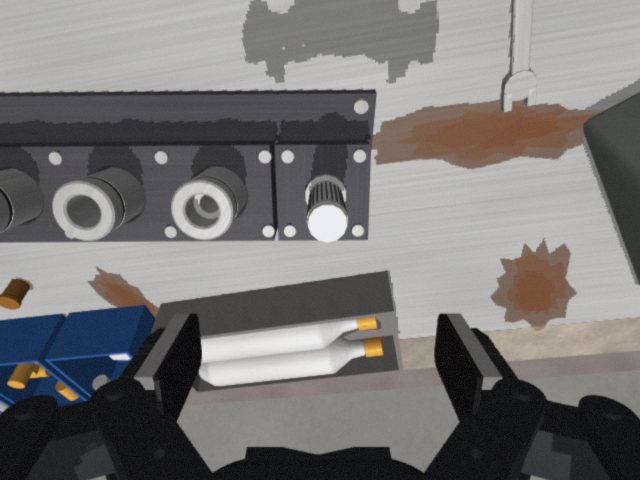

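Wrist view: gauge handle top at (328,223), left rim (203,210), middle rim (84,210); spanner head at (520,90) clear of the rack. I refine from this picture.

```bash
python3 - <<'E'
from plan import *
from h import *
c=dict(np.load("w0.npz"));g=cv2.cvtColor(c["pixels"],cv2.COLOR_RGB2GRAY)
W=cloud(c); nn=n()
def fit(u,v,rad,h,nm):
    # seed-depth plane: points whose height along n is near rim level
    m=np.zeros(g.shape,np.uint8)
    w=W-np.array([.5627,.0983,.1103]); hh=w@nn
    vv,uu=np.mgrid[:480,:640]
    m[(abs(hh-h)<.0035)&(np.hypot(uu-u,vv-v)<rad)&(g>110)]=255
    m=cv2.morphologyEx(m,cv2.MORPH_OPEN,np.ones((3,3),np.uint8))
    cs,_=cv2.findContours(m,cv2.RETR_EXTERNAL,cv2.CHAIN_APPROX_NONE);k=max(cs,key=cv2.contourArea)
    k=cv2.convexHull(k); e=cv2.fitEllipse(k)
    o,r=ray(c,*e[0]); z=.1103 if nm!="G" else .1393
    p=o+r*(z-o[2])/r[2]; med=W[m>0]; print(nm,np.round(e[0],1),np.round(e[1],1),p.round(4),"depth z med",np.median(med[:,2]).round(4),"h",np.median(((med-[.5627,.0983,.1103])@nn)).round(4))
    return p
L=fit(203,210,42,0,"L");M=fit(84,210,42,0,"M");G=fit(328,223,25,.032,"G")
d=L-M;print(np.degrees(np.arctan2(-d[0],d[1])),np.linalg.norm(d))
d=G-L;print(d)
go(G-nn*.053,tool())
E
```

```text
L [201.8 209.9] [58.2 64. ] [0.5749 0.1846 0.1103] depth z med 0.1091 h -0.0006
M [ 83.2 210.8] [55.8 66.7] [0.5618 0.1024 0.1103] depth z med 0.1091 h -0.0006
G [326.8 222.7] [38.5 40.3] [0.5754 0.2726 0.1393] depth z med 0.1384 h 0.0315
-9.046468202393397 0.0832261554754916
[0.00052863 0.08799392 0.029     ]
d [ 2.03 -0.11 -4.83] rows>= 5.0
w [-0.03 -0.04  0.05]
```

Call:
carry_out(dp=[[0,-0.06,0],[0.34,-0.03,-0.8],[0.34,-0.02,-0.8],[0.34,-0.02,-0.8],[0.34,-0.02,-0.8],[0.34,-0.02,-0.8],[0.34,-0.02,-0.8],[0,0,0]], angular=[[0,0,0.05],[0,0,0],[0,0,0],[0,0,0],[0,0,0],[0,0,0],[0,0,0],[0,0,0]], gripper=[-0.3,-0.3,-0.3,-0.3,-0.3,-0.3,-0.3,-0.3])

```text
time_s: 2.4
tool_pos: [0.5933, 0.2682, 0.0871]
orientation: [0.076, 0.975, -0.017, 0.21]
contact_force: [-0.5, -0.2, -0.9]
gripper_width: 0.0555
grip_force: 0.0
```

```bash
python3 - <<'E'
from plan import *
go([.5988,.2671,.0913],tool())
E
```

```text
d [ 0.22 -0.05  0.17] rows>= 1.0
w [-0.   -0.11 -0.06]
```

Call:
carry_out(dp=[[0.2,-0.05,0.15],[0,0,0],[0,0,0],[0,0,0],[0,0,0],[0,0,0],[0,0,0],[0,0,0]], angular=[[0,-0.1,-0.06],[0,0,0],[0,0,0],[0,0,0],[0,0,0],[0,0,0],[0,0,0],[0,0,0]], gripper=[-0.3,-0.3,1,1,1,1,1,1])

```text
time_s: 3.07
tool_pos: [0.6024, 0.2681, 0.0982]
orientation: [0.08, 0.972, -0.015, 0.22]
contact_force: [-3.2, -0.8, 6.1]
gripper_width: 0.0246
grip_force: 48.7
```

```bash
python3 - <<'E'
from plan import *
s=go([.5988,.2671,.0913],tool()); print(s)
E
```

```text
d [-0.14 -0.04 -0.28] rows>= 1.0
w [-0.05  0.09  0.02]
{'time_s': 3.0667, 'joints': array([ 0.43513506,  0.20200736, -0.45218662,  0.53867435, -0.23949212,
        0.55255923]), 'joint_velocities': array([-8.49406310e-05,  6.63722195e-04,  3.47388427e-04,  4.92091043e-04,
        1.26986105e-03,  1.21841185e-03]), 'effort': array([-8.90868790e-01, -3.45814025e+01,  2.62340087e+01, -2.88391046e+00,
       -5.58577124e-01, -1.76484638e-03]), 'tool_pos': array([0.60240002, 0.26807481, 0.09821359]), 'orientation': array([ 0.07962202,  0.97216886, -0.01491172,  0.21983105]), 'contact_force': array([-3.23862169, -0.76718948,  6.12379898]), 'ft_torque': array([-0.02795498,  0.61450887, -0.07600933]), 'grip_force': 48.691978454589844, 'gripper_width': 0.02455593225091629}
```

Call:
carry_out(dp=[[-0.17,0.03,0.38],[-0.35,0.06,0.76],[-0.35,0.06,0.76],[-0.35,0.06,0.76],[-0.35,0.06,0.76],[-0.18,0.03,0.39],[0,0,0],[0,0,0],[0,0,0]], angular=[[0,0,0],[0,0,0],[0,0,0],[0,0,0],[0,0,0],[0,0,0],[0,0,0],[0,0,0],[0,0,0]], gripper=[1,1,1,1,1,1,1,1,1])

```text
time_s: 3.82
tool_pos: [0.5571, 0.2745, 0.1898]
orientation: [0.08, 0.973, -0.016, 0.218]
contact_force: [-0.2, -0.7, -3.5]
gripper_width: 0.0242
grip_force: 49.6
```

```bash
python3 - <<'E'
from plan import *
from workcell import read_camera
import cv2
L=np.array([.5758,.1822,.1103])
# nose = TCP - n*(122-48)
s=get_state();R=Ro.from_quat(s["orientation"]);a=-R.as_matrix()[:,2]
print(s["tool_pos"],"nose",s["tool_pos"]-a*.074,"ang",np.degrees(np.arccos(a@n())),s["contact_force"])
go(L+n()*(.074+.030),tool())
c=read_camera("wrist");np.savez("w1.npz",**c);cv2.imwrite("pics/w1.png",c["pixels"][:,:,::-1])
E
```

```text
[0.55714119 0.27453008 0.18976616] nose [0.5882756  0.26965143 0.12281209] ang 0.24063525927330556 [-0.15099188 -0.72193991 -3.54265261]
d [-0.99 -3.41  0.59] rows>= 4.0
w [-0.03  0.04  0.02]
```

View pics/w1.png

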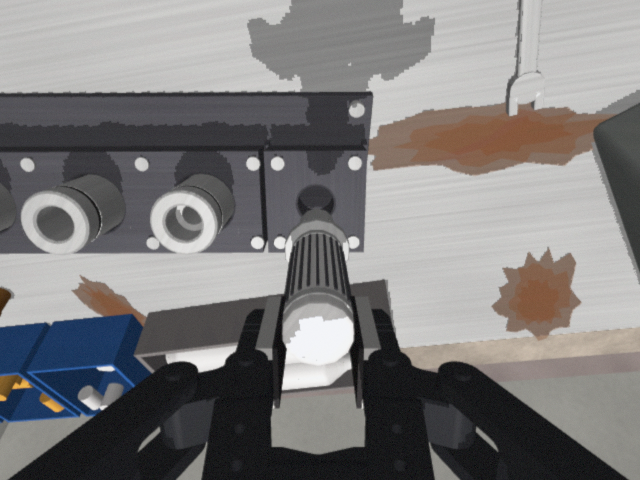

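The gauge is held straight, clear of the nest hole (316,198); its handle top is at (318,330). The left rim is at (186,217) with a pale step in its bore; the middle rim is at (60,222). I'll measure gauge axis against rim in this same image so calibration errors cancel.

```bash
cat > rel.py <<'E'
from plan import *
from h import *
from scipy.optimize import least_squares
def gauge(c,s):
    R=Ro.from_quat(s["orientation"]).as_matrix();q=(cloud(c).reshape(-1,3)-s["tool_pos"])@R
    g=cv2.cvtColor(c["pixels"],cv2.COLOR_RGB2GRAY).ravel()
    lo=q[(abs(q[:,1])<.016)&(abs(q[:,0])<.03)&(q[:,2]>.002)&(q[:,2]<.022)]
    f=lambda p:np.hypot(lo[:,0]-p[0]-p[2]*lo[:,2],lo[:,1]-p[1]-p[3]*lo[:,2])-.013
    r=least_squares(f,[0,0,0,0],loss="soft_l1",f_scale=.0005); 
    r2=least_squares(lambda p:f([p[0],p[1],0,0]),[0,0],loss="soft_l1",f_scale=.0005)
    co=q[(abs(q[:,1])<.02)&(abs(q[:,0])<.03)&(q[:,2]>.024)&(q[:,2]<.04)]
    print("handle fit",r.x.round(4),"notilt",r2.x.round(4),len(lo),"rms",np.sqrt(np.mean(r2.fun**2)).round(5))
    if len(co): print("collar pts z range",np.percentile(co[:,2],[2,50,98]).round(4))
    top=q[(abs(q[:,1])<.016)&(abs(q[:,0])<.03)&(q[:,2]<-.03)&(q[:,2]>-.07)&(g>140)]
    if len(top): print("top z",np.percentile(top[:,2],[5,50]).round(4),"ctr",((top[:,:2].max(0)+top[:,:2].min(0))/2).round(4),len(top))
    return r2.x
def rim(c,guess,h0):
    # ring centre near guess(world); plane z at centre .1103
    W=cloud(c);nn=n();g=cv2.cvtColor(c["pixels"],cv2.COLOR_RGB2GRAY)
    d=W-guess;hh=d@nn;rr=np.linalg.norm(d-hh[...,None]*nn,axis=-1)
    m=((abs(hh)<.004)&(rr<.032)&(g>110)).astype(np.uint8)*255
    m=cv2.morphologyEx(m,cv2.MORPH_OPEN,np.ones((3,3),np.uint8))
    cs,_=cv2.findContours(m,cv2.RETR_EXTERNAL,cv2.CHAIN_APPROX_NONE);k=cv2.convexHull(max(cs,key=cv2.contourArea))
    e=cv2.fitEllipse(k);o,r=ray(c,*e[0]);p=o+r*(.1103-o[2])/r[2]
    print("rim",np.round(e[0],1),np.round(e[1],1),p.round(4),"medz",np.nanmedian(W[m>0][:,2]).round(4));return p
E
python3 - <<'E'
from rel import *
c=dict(np.load("w1.npz"));s=get_state()
x,y=gauge(c,s);L=rim(c,np.array([.5755,.184,.1103]),0)
R=Ro.from_quat(s["orientation"]).as_matrix()
p=s["tool_pos"]+R@[x,y,0];print("axis pt",p)
# TCP target so axis pt at z=0 lies on L axis, nose 25 mm above rim
go(L+n()*(.074+.025)-R@[x,y,0],tool())
E
```

```text
handle fit [ 0.0061  0.0005  0.015  -0.0041] notilt [0.0063 0.0004] 796 rms 0.0004
collar pts z range [0.0266 0.0281 0.0324]
top z [-0.0491 -0.048 ] ctr [0.0036 0.0001] 3668
rim [183.5 221.9] [62.4 69.5] [0.5747 0.1848 0.1103] medz 0.1089
axis pt [0.55149869 0.27569076 0.18665864]
d [-0.72 -3.37  0.53] rows>= 4.0
w [-0.02  0.03  0.02]
```

Call:
carry_out(dp=[[-0.4,-0.2,0.53],[-0.32,-0.8,0],[0,-0.9,0],[0,-0.9,0],[0,-0.57,0],[0,0,0],[0,0,0],[0,0,0]], angular=[[0,0.02,0.02],[0,0,0],[0,0,0],[0,0,0],[0,0,0],[0,0,0],[0,0,0],[0,0,0]], gripper=[1,1,1,1,1,1,1,1])

```text
time_s: 4.53
tool_pos: [0.5399, 0.1909, 0.2037]
orientation: [0.079, 0.973, -0.015, 0.217]
contact_force: [-0.4, -0.8, -1.2]
gripper_width: 0.0242
grip_force: 49.9
```

```bash
cat > al.py <<'E'
from rel import *
from workcell import read_camera
import sys
def al(guess,name,h,off=None):
    c=read_camera("wrist");np.savez(name+".npz",**c);s=get_state()
    x,y=gauge(c,s) if off is None else off
    L=rim(c,np.array(guess),0)
    R=Ro.from_quat(s["orientation"]).as_matrix()
    print("t",s["time_s"],"F",s["contact_force"].round(1),"tcp",s["tool_pos"].round(4),"q",s["joints"].round(2))
    go(L+n()*(.074+h)-R@[x,y,0],tool())
    p=R.T@(L-s["tool_pos"]); print("bore in tool frame minus gauge",(p[:2]-[x,y]).round(4),"nose gap",p[2]-.074)
    return c
E
python3 - <<'E'
from al import *
c=al([.5755,.184,.1103],"w2",.005)
cv2.imwrite("pics/w2.png",cv2.resize(c["pixels"][120:420,150:480,::-1],None,fx=2,fy=2))
E
```

```text
handle fit [ 0.0065 -0.0001  0.0156 -0.0111] notilt [ 0.0067 -0.0002] 792 rms 0.00041
collar pts z range [0.0263 0.0287 0.033 ]
top z [-0.0487 -0.0474] ctr [0.0044 0.0001] 3851
rim [313.8 211.2] [60.9 64. ] [0.5739 0.1839 0.1103] medz 0.1057
t 4.5833 F [ 0.   0.1 -3. ] tcp [0.54   0.1913 0.204 ] q [ 0.34 -0.07 -0.5   0.75 -0.2   0.46]
d [ 0.28 -0.11 -0.77] rows>= 1.0
w [-0.04  0.03 -0.01]
bore in tool frame minus gauge [ 0.0018 -0.0021] nose gap 0.02550954805129345
```

View pics/w2.png

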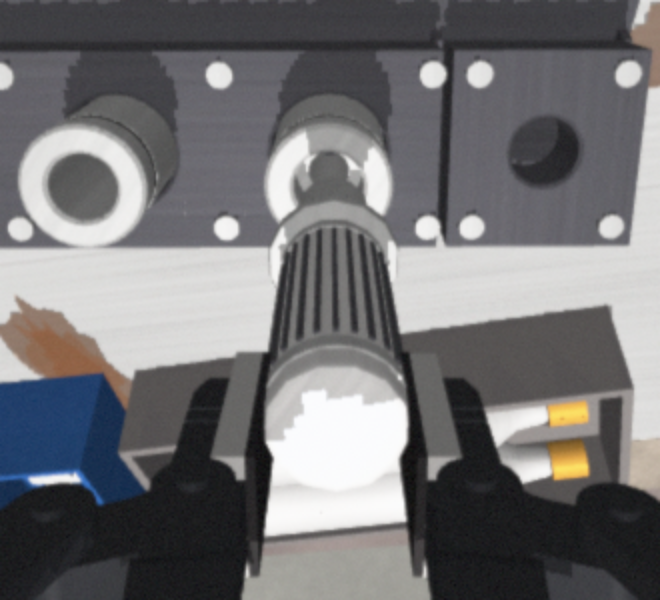

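Crop: nose is hovering over the left bore, at crop (328,175), rim spanning crop x 266–393; the rim is partly hidden so its fit is biased. I read edges by row for a calibration-free lateral check.

```bash
python3 - <<'E'
from h import *
c=dict(np.load("w2.npz"));g=cv2.cvtColor(c["pixels"],cv2.COLOR_RGB2GRAY).astype(int)
for r in (196,200,204,208,212,216,220,224,228,232,240,250,260):
    print(r,' '.join(str(x) for x in g[r,276:356:2]))
E
```

```text
196 105 107 106 107 80 123 176 237 243 241 241 242 243 243 199 149 139 103 96 85 89 114 145 146 154 163 163 162 167 236 244 232 179 125 80 105 103 107 106 104
200 109 108 110 110 134 192 241 243 242 242 243 242 219 225 238 122 97 97 102 102 104 102 97 118 238 191 147 166 201 239 245 242 241 185 104 103 108 108 105 108
204 112 109 109 117 181 240 243 242 243 243 232 185 165 173 165 91 97 100 104 104 102 104 96 95 171 233 226 198 238 244 243 243 243 240 175 113 106 108 107 108
208 108 107 108 156 213 243 243 243 244 242 187 140 162 167 145 95 95 102 100 101 99 100 100 97 149 167 167 150 197 242 243 244 242 239 196 126 107 107 105 102
212 110 112 111 168 228 243 244 245 245 226 160 93 148 168 156 104 95 97 96 97 95 93 95 98 97 116 150 96 176 239 245 242 240 242 218 140 104 109 108 105
216 111 109 108 148 223 245 246 245 244 238 172 94 91 94 95 95 97 94 98 96 93 100 97 99 99 98 94 94 178 240 241 242 243 242 207 128 107 109 106 107
220 112 110 113 118 189 244 245 245 245 243 201 151 95 94 98 96 103 104 114 123 135 129 117 108 104 100 98 95 116 240 244 243 242 242 186 118 112 111 109 111
2
[... 239 characters left out ...]
163 161 161 163 162 162 162 159 159 161 158 156 149 119 107 109 108 110 109 108 107 108
232 106 106 106 104 106 107 111 112 153 160 160 160 163 160 143 114 108 113 118 126 122 127 122 117 103 104 132 154 157 157 156 162 159 139 102 107 107 106 108 108
240 106 109 106 110 105 126 237 241 239 154 111 123 114 55 70 117 76 56 113 118 61 95 125 116 45 111 118 49 89 118 107 123 159 159 191 171 105 108 110 106
250 214 214 215 217 183 242 245 197 75 75 50 107 98 45 111 119 61 69 116 117 62 79 122 118 58 81 124 83 50 110 76 51 55 123 180 239 199 219 220 218
260 217 216 217 215 216 202 233 56 52 67 55 119 64 49 118 119 54 65 117 120 71 62 121 123 68 53 114 116 47 71 111 51 72 46 84 226 215 216 215 214
```

```bash
cat >> h.py <<'E'
def proj(c,P):
    E=c["extrinsics"];q=(np.atleast_2d(P)-E[:3,3])@E[:3,:3];K=c["K"]
    return np.c_[K[0,2]+K[0,0]*q[:,0]/-q[:,2],K[1,2]-K[1,1]*q[:,1]/-q[:,2]]
E
python3 - <<'E'
from rel import *
c=dict(np.load("w2.npz"));s=get_state();R=Ro.from_quat(s["orientation"]).as_matrix()
T=lambda P:s["tool_pos"]+np.atleast_2d(P)@R.T
print("pred axis z=-48,28,74,99",proj(c,T([[.0065,0,z] for z in(-.048,.028,.074,.0995)])).round(1))
th=np.linspace(0,2*np.pi,200)
for nm,L in(("w1",[.5747,.1848,.1103]),("w2",[.5739,.1839,.1103]),("avg",[.5758,.1822,.1103])):
    A=tool().as_matrix();ring=lambda r:np.array(L)+r*(np.outer(np.cos(th),A[:,0])+np.outer(np.sin(th),A[:,1]))
    o=proj(c,ring(.022));i=proj(c,ring(.012))
    print(nm,"outer u",o[:,0].min().round(1),o[:,0].max().round(1),"v",o[:,1].min().round(1),o[:,1].max().round(1),"inner",i[:,0].min().round(1),i[:,0].max().round(1),i[:,1].min().round(1),i[:,1].max().round(1),"ctr",proj(c,L).round(1))
tip=T([[.0065+.0085*np.cos(t),.0085*np.sin(t),.074] for t in th]);p=proj(c,tip);print("tip disc u",p[:,0].min(),p[:,0].max(),"v",p[:,1].min(),p[:,1].max())
g=cv2.cvtColor(c["pixels"],cv2.COLOR_RGB2GRAY).astype(int)
for u in (290,296,314,336,340): print(u,"rows 172..232",g[172:232:2,u].tolist())
E
```

```text
pred axis z=-48,28,74,99 [[316.7 334.8]
 [317.1 252.6]
 [317.2 225.4]
 [317.3 214. ]]
w1 outer u 282.8 347.9 v 179.8 242.4 inner 297.6 333.1 194.6 228.7 ctr [[315.4 211.9]]
w2 outer u 281.3 346.4 v 179.0 241.8 inner 296.1 331.6 193.8 228.0 ctr [[313.9 211.2]]
avg outer u 279.4 344.2 v 181.6 243.9 inner 294.2 329.5 196.3 230.3 ctr [[311.9 213.6]]
tip disc u 303.4873694812115 330.9713252401545 v 212.17885874109228 238.38116387846793
290 rows 172..232 [80, 77, 68, 64, 77, 88, 94, 99, 107, 116, 167, 193, 237, 243, 243, 243, 242, 243, 243, 243, 245, 245, 245, 245, 245, 246, 246, 246, 241, 170]
296 rows 172..232 [65, 95, 99, 100, 102, 105, 95, 134, 171, 238, 241, 241, 241, 243, 243, 241, 232, 209, 187, 163, 160, 160, 172, 180, 201, 230, 232, 109, 134, 158]
314 rows 172..232 [103, 101, 95, 96, 105, 138, 157, 161, 163, 164, 159, 145, 85, 100, 102, 104, 104, 106, 101, 95, 97, 95, 96, 101, 123, 162, 164, 162, 161, 109]
336 rows 172..232 [67, 59, 72, 92, 96, 95, 98, 103, 101, 152, 156, 234, 244, 245, 245, 242, 243, 244, 243, 244, 245, 243, 241, 241, 244, 242, 168, 107, 149, 156]
340 rows 172..232 [68, 70, 62, 65, 57, 66, 96, 94, 93, 105, 116, 146, 179, 209, 241, 243, 243, 243, 242, 242, 240, 242, 243, 244, 242, 244, 244, 228, 107, 133]
```

The dark disc inside the left bore is the step's 15 mm hole, and the nose itself is at rows ≥212, agreeing with prediction. I move to 5 mm above the rim with the correction, then start in gently.

Call:
carry_out(dp=[[0.04,-0.07,0],[0.15,-0.02,-0.38],[0.15,-0.02,-0.38],[0,0,0],[0,0,0],[0.1,-0.016,-0.218],[0.1,-0.016,-0.218],[0,0,0],[0,0,0]], angular=[[0,0,0],[0,0,0],[0,0,0],[0,0,0],[0,0,0],[0,0,0],[0,0,0],[0,0,0],[0,0,0]], gripper=[1,1,1,1,1,1,1,1,1])

```text
time_s: 5.33
tool_pos: [0.5533, 0.187, 0.1741]
orientation: [0.079, 0.973, -0.016, 0.217]
contact_force: [0.1, 0.6, -3.0]
gripper_width: 0.0248
grip_force: 49.9
```

```bash
cat > st.py <<'E'
from rel import *
def st(L,off=(.0066,0)):
    s=get_state();R=Ro.from_quat(s["orientation"]).as_matrix();p=R.T@(np.array(L)-s["tool_pos"])
    print("t",s["time_s"],"F",s["contact_force"].round(1),"tau",s["ft_torque"].round(2),"depth mm",(74-p[2]*1e3).round(1),"lat(bore-gauge)mm",((p[:2]-off)*1e3).round(1),"ang",np.degrees((tool()*Ro.from_matrix(R).inv()).as_rotvec()).round(2))
E
python3 -c "
from st import *
st([.5748,.1841,.1103])"
```

```text
t 5.3333 F [ 0.1  0.6 -3. ] tau [ 0.08  0.64 -0.01] depth mm 7.0 lat(bore-gauge)mm [1.  0.3] ang [-0.19  0.2   0.  ]
```

Call:
carry_out(dp=[[0.09,-0.014,-0.2],[0.09,-0.014,-0.2],[0,0,0],[0,0,0]], angular=[[0,0,0],[0,0,0],[0,0,0],[0,0,0]], gripper=[1,1,1,1])

```text
time_s: 5.67
tool_pos: [0.5578, 0.1863, 0.1641]
orientation: [0.079, 0.973, -0.016, 0.217]
contact_force: [0.4, 1.1, -2.3]
gripper_width: 0.0242
grip_force: 49.9
```

Call:
carry_out(dp=[[0.033,-0.005,-0.073],[0,0,0],[0,0,0]], angular=[[0,0,0],[0,0,0],[0,0,0]], gripper=[1,1,1])

```text
time_s: 5.92
tool_pos: [0.5588, 0.1864, 0.1629]
orientation: [0.079, 0.973, -0.015, 0.218]
contact_force: [-0.8, -0.4, -3.5]
gripper_width: 0.0241
grip_force: 49.9
```

```bash
python3 -c "
from st import *
st([.5748,.1841,.1103])"
```

```text
t 5.9167 F [-0.8 -0.4 -3.5] tau [0.08 0.7  0.03] depth mm 19.5 lat(bore-gauge)mm [1.2 0. ] ang [-0.21  0.25 -0.01]
```

Call:
carry_out(dp=[[0.033,-0.005,-0.073],[0,0,0],[0,0,0]], angular=[[0,0,0],[0,0,0],[0,0,0]], gripper=[1,1,1])

```text
time_s: 6.17
tool_pos: [0.5596, 0.1863, 0.161]
orientation: [0.079, 0.973, -0.015, 0.218]
contact_force: [-0.3, 0.4, -2.0]
gripper_width: 0.0243
grip_force: 49.9
```

Call:
carry_out(dp=[[0.033,-0.005,-0.073],[0,0,0],[0,0,0]], angular=[[0,0,0],[0,0,0],[0,0,0]], gripper=[1,1,1])

```text
time_s: 6.42
tool_pos: [0.561, 0.1864, 0.1602]
orientation: [0.079, 0.973, -0.015, 0.218]
contact_force: [-4.4, -0.9, 3.1]
gripper_width: 0.0242
grip_force: 50.6
```

```bash
python3 -c "
from st import *
st([.5748,.1841,.1103])"
```

```text
t 6.4167 F [-4.4 -0.9  3.1] tau [ 0.01  0.86 -0.09] depth mm 22.9 lat(bore-gauge)mm [ 2.  -0.3] ang [-0.23  0.33 -0.01]
```

Stopped at about 22.5 mm with axial resistance: the left one is short. One slight nudge for firm contact, then withdraw and shift to the middle.

Call:
carry_out(dp=[[0.017,-0.003,-0.036],[0,0,0],[0,0,0],[-0.2,0.034,0.45],[-0.2,0.034,0.45],[-0.22,0.034,0.46],[-0.22,0.034,0.46],[0,0,0],[0,0,0]], angular=[[0,0,0],[0,0,0],[0,0,0],[0,0,0],[0,0,0],[0,0,0],[0,0,0],[0,0,0],[0,0,0]], gripper=[1,1,1,1,1,1,1,1,1])

```text
time_s: 7.17
tool_pos: [0.5404, 0.1897, 0.2043]
orientation: [0.079, 0.973, -0.015, 0.218]
contact_force: [1.4, -0.7, -2.9]
gripper_width: 0.0244
grip_force: 50.0
```

Call:
carry_out(dp=[[-0.11,-0.66,0],[-0.11,-0.67,0],[-0.11,-0.67,0],[-0.11,-0.66,0],[-0.1,-0.66,0],[0,0,0],[0,0,0],[0,0,0]], angular=[[0,0,0],[0,0,0],[0,0,0],[0,0,0],[0,0,0],[0,0,0],[0,0,0],[0,0,0]], gripper=[1,1,1,1,1,1,1,1])

```text
time_s: 7.83
tool_pos: [0.5263, 0.1066, 0.203]
orientation: [0.079, 0.973, -0.015, 0.217]
contact_force: [0.1, -0.2, -2.7]
gripper_width: 0.0244
grip_force: 50.2
```

```bash
python3 - <<'E'
from al import *
from st import st
M=[.5614,.1012,.1103]
st(M)
c=al(M,"w3",.005)
st(M)
cv2.imwrite("pics/w3.png",cv2.resize(c["pixels"][120:420,150:480,::-1],None,fx=2,fy=2))
E
```

```text
t 7.8333 F [ 0.1 -0.2 -2.7] tau [ 0.11  0.68 -0.  ] depth mm -25.0 lat(bore-gauge)mm [ 0.7 -0.2] ang [-0.23  0.2   0.  ]
handle fit [ 0.0065 -0.0001  0.017  -0.0077] notilt [ 0.0067 -0.0002] 793 rms 0.00041
collar pts z range [0.0258 0.0286 0.033 ]
top z [-0.0487 -0.0474] ctr [ 0.0044 -0.    ] 3894
rim [315.9 212. ] [60.8 64. ] [0.5607 0.1009 0.1103] medz 0.1058
t 7.8833 F [-0.5  0.4 -2.2] tcp [0.5265 0.1069 0.2033] q [ 0.16 -0.16 -0.58  0.73 -0.13  0.29]
d [ 0.29 -0.06 -0.74] rows>= 1.0
w [-0.04  0.04 -0.01]
bore in tool frame minus gauge [ 0.0014 -0.0007] nose gap 0.024916297383791253
t 7.8833 F [-0.5  0.4 -2.2] tau [0.09 0.76 0.  ] depth mm -25.2 lat(bore-gauge)mm [ 0.9 -0.5] ang [-0.22  0.21 -0.03]
```

View pics/w3.png

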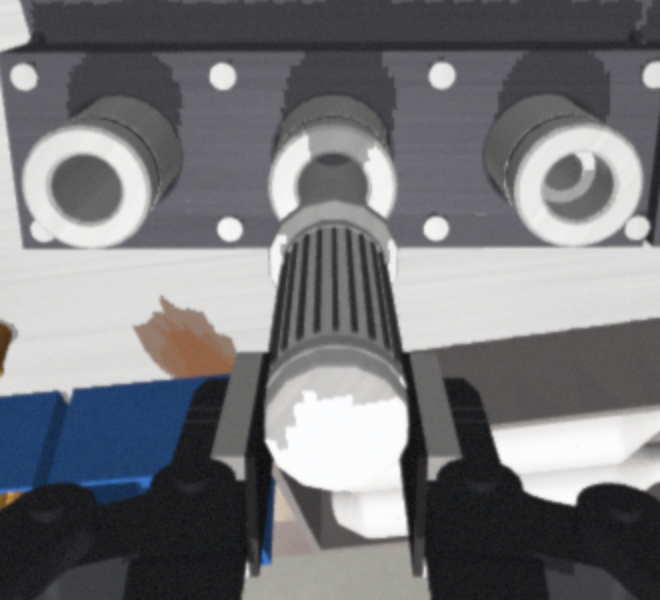

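The middle bore (crop (333,180)) sits under the gauge just as the left did; right rim (87,187) and left rim with its step ring (578,184) are undisturbed. Inserting.

Call:
carry_out(dp=[[0.17,-0.03,-0.37],[0.17,-0.03,-0.37],[0,0,0],[0.14,-0.024,-0.3],[0.14,-0.024,-0.3],[0,0,0],[0,0,0]], angular=[[0,0,0],[0,0,0],[0,0,0],[0,0,0],[0,0,0],[0,0,0],[0,0,0]], gripper=[1,1,1,1,1,1,1])

```text
time_s: 8.47
tool_pos: [0.5416, 0.1037, 0.1693]
orientation: [0.079, 0.973, -0.016, 0.217]
contact_force: [0.1, -0.1, -2.9]
gripper_width: 0.0241
grip_force: 50.2
```

```bash
python3 -c "
from st import *
st([.5614,.1012,.1103])"
```

```text
t 8.4667 F [ 0.1 -0.1 -2.9] tau [0.07 0.54 0.03] depth mm 12.1 lat(bore-gauge)mm [0.4 0.5] ang [-0.19  0.16 -0.  ]
```

Call:
carry_out(dp=[[0.083,-0.013,-0.18],[0.083,-0.013,-0.18],[0,0,0],[0.05,-0.008,-0.11],[0,0,0]], angular=[[0,0,0],[0,0,0],[0,0,0],[0,0,0],[0,0,0]], gripper=[1,1,1,1,1])

```text
time_s: 8.88
tool_pos: [0.5472, 0.1029, 0.1582]
orientation: [0.079, 0.973, -0.015, 0.218]
contact_force: [0.3, -0.2, -2.3]
gripper_width: 0.0239
grip_force: 50.2
```

Call:
carry_out(dp=[[0.083,-0.013,-0.18],[0.083,-0.013,-0.18],[0,0,0],[0.033,-0.005,-0.073],[0,0,0],[0,0,0]], angular=[[0,0,0],[0,0,0],[0,0,0],[0,0,0],[0,0,0],[0,0,0]], gripper=[1,1,1,1,1,1])

```text
time_s: 9.38
tool_pos: [0.5523, 0.1022, 0.1477]
orientation: [0.079, 0.973, -0.015, 0.218]
contact_force: [-0.5, -0.2, -2.7]
gripper_width: 0.024
grip_force: 50.2
```

```bash
python3 -c "
from st import *
st([.5614,.1012,.1103])"
```

```text
t 9.3833 F [-0.5 -0.2 -2.7] tau [ 0.1   0.68 -0.01] depth mm 36.3 lat(bore-gauge)mm [1.1 0.3] ang [-0.21  0.25 -0.01]
```

Past the step depth with no resistance, now seeking the collar.

Call:
carry_out(dp=[[0.033,-0.005,-0.073],[0,0,0],[0,0,0]], angular=[[0,0,0],[0,0,0],[0,0,0]], gripper=[1,1,1])

```text
time_s: 9.63
tool_pos: [0.5531, 0.102, 0.1459]
orientation: [0.079, 0.973, -0.015, 0.218]
contact_force: [-0.1, -0.2, -3.1]
gripper_width: 0.0241
grip_force: 50.2
```

Call:
carry_out(dp=[[0.033,-0.005,-0.073],[0,0,0],[0,0,0]], angular=[[0,0,0],[0,0,0],[0,0,0]], gripper=[1,1,1])

```text
time_s: 9.88
tool_pos: [0.5539, 0.1019, 0.1441]
orientation: [0.079, 0.973, -0.015, 0.218]
contact_force: [0.0, -0.4, -2.8]
gripper_width: 0.0243
grip_force: 50.2
```

```bash
python3 -c "
from st import *
st([.5614,.1012,.1103])"
```

```text
t 9.8833 F [ 0.  -0.4 -2.8] tau [ 0.07  0.72 -0.02] depth mm 40.3 lat(bore-gauge)mm [1.  0.3] ang [-0.21  0.25 -0.01]
```

Call:
carry_out(dp=[[0.025,-0.004,-0.055],[0,0,0],[0,0,0]], angular=[[0,0,0],[0,0,0],[0,0,0]], gripper=[1,1,1])

```text
time_s: 10.13
tool_pos: [0.5546, 0.1019, 0.1438]
orientation: [0.079, 0.973, -0.015, 0.218]
contact_force: [-5.6, 0.5, 3.3]
gripper_width: 0.024
grip_force: 51.2
```

```bash
python3 -c "
from st import *
st([.5614,.1012,.1103])"
```

```text
t 10.1333 F [-5.6  0.5  3.3] tau [ 0.03  1.14 -0.03] depth mm 40.8 lat(bore-gauge)mm [1.5 0.3] ang [-0.2   0.29 -0.02]
```

Collar met the rim at 40 mm, so the middle is good. On to the right housing.

Call:
carry_out(dp=[[-0.22,0.036,0.48],[-0.22,0.036,0.48],[-0.22,0.036,0.48],[-0.22,0.036,0.48],[-0.22,0.036,0.48],[0,0,0],[0,0,0]], angular=[[0,0,0],[0,0,0],[0,0,0],[0,0,0],[0,0,0],[0,0,0],[0,0,0]], gripper=[1,1,1,1,1,1,1])

```text
time_s: 10.72
tool_pos: [0.5278, 0.1065, 0.2037]
orientation: [0.079, 0.972, -0.015, 0.219]
contact_force: [-0.3, 0.8, -3.5]
gripper_width: 0.0238
grip_force: 50.3
```

Call:
carry_out(dp=[[-0.11,-0.66,0],[-0.11,-0.67,0],[-0.11,-0.67,0],[-0.11,-0.66,0],[-0.1,-0.66,0],[0,0,0],[0,0,0],[0,0,0]], angular=[[0,0,0],[0,0,0],[0,0,0],[0,0,0],[0,0,0],[0,0,0],[0,0,0],[0,0,0]], gripper=[1,1,1,1,1,1,1,1])

```text
time_s: 11.38
tool_pos: [0.5133, 0.0235, 0.2019]
orientation: [0.079, 0.973, -0.015, 0.217]
contact_force: [0.2, -0.7, -2.5]
gripper_width: 0.0245
grip_force: 50.5
```

```bash
python3 - <<'E'
from al import *
from st import st
M=[.5480,.0183,.1103]
c=al(M,"w4",.005)
st(M)
E
```

```text
handle fit [ 0.0065  0.      0.0114 -0.0131] notilt [ 0.0067 -0.0001] 788 rms 0.00041
collar pts z range [0.0265 0.0286 0.0329]
top z [-0.0486 -0.0475] ctr [0.004 0.   ] 3664
rim [315.8 212.6] [60.3 64.3] [0.5473 0.0179 0.1103] medz 0.1058
t 11.4333 F [ 0.6  0.4 -2.7] tcp [0.5135 0.0238 0.2021] q [-0.05 -0.22 -0.63  0.72 -0.04  0.1 ]
d [ 0.27 -0.06 -0.69] rows>= 1.0
w [-0.04  0.03 -0.01]
bore in tool frame minus gauge [ 0.0013 -0.0007] nose gap 0.02367620632633352
t 11.4333 F [ 0.6  0.4 -2.7] tau [0.08 0.68 0.  ] depth mm -23.9 lat(bore-gauge)mm [ 0.8 -0.3] ang [-0.23  0.2  -0.04]
```

Alignment matches the middle one. Same insertion.

Call:
carry_out(dp=[[0.17,-0.03,-0.36],[0.17,-0.03,-0.36],[0,0,0],[0.14,-0.024,-0.3],[0.14,-0.024,-0.3],[0,0,0],[0,0,0]], angular=[[0,0,0],[0,0,0],[0,0,0],[0,0,0],[0,0,0],[0,0,0],[0,0,0]], gripper=[1,1,1,1,1,1,1])

```text
time_s: 12.02
tool_pos: [0.5287, 0.0207, 0.1687]
orientation: [0.079, 0.973, -0.015, 0.217]
contact_force: [1.0, -0.4, -2.9]
gripper_width: 0.0243
grip_force: 50.4
```

```bash
python3 -c "
from st import *
st([.5480,.0183,.1103])"
```

```text
t 12.0167 F [ 1.  -0.4 -2.9] tau [0.08 0.56 0.03] depth mm 12.9 lat(bore-gauge)mm [0.6 0.5] ang [-0.21  0.15 -0.01]
```

Call:
carry_out(dp=[[0.083,-0.013,-0.18],[0.083,-0.013,-0.18],[0,0,0],[0.05,-0.008,-0.11],[0,0,0]], angular=[[0,0,0],[0,0,0],[0,0,0],[0,0,0],[0,0,0]], gripper=[1,1,1,1,1])

```text
time_s: 12.43
tool_pos: [0.5344, 0.0197, 0.1576]
orientation: [0.079, 0.973, -0.015, 0.217]
contact_force: [1.2, 0.3, -2.7]
gripper_width: 0.0243
grip_force: 50.4
```

Call:
carry_out(dp=[[0.083,-0.013,-0.18],[0.083,-0.013,-0.18],[0,0,0],[0.033,-0.005,-0.073],[0,0,0],[0,0,0]], angular=[[0,0,0],[0,0,0],[0,0,0],[0,0,0],[0,0,0],[0,0,0]], gripper=[1,1,1,1,1,1])

```text
time_s: 12.93
tool_pos: [0.5394, 0.019, 0.1471]
orientation: [0.079, 0.973, -0.015, 0.218]
contact_force: [-0.4, -0.0, -2.8]
gripper_width: 0.024
grip_force: 50.4
```

Call:
carry_out(dp=[[0.042,-0.007,-0.09],[0,0,0],[0,0,0]], angular=[[0,0,0],[0,0,0],[0,0,0]], gripper=[1,1,1])

```text
time_s: 13.18
tool_pos: [0.5404, 0.0188, 0.1448]
orientation: [0.079, 0.973, -0.015, 0.218]
contact_force: [1.1, -0.6, -2.0]
gripper_width: 0.0242
grip_force: 50.5
```

```bash
python3 -c "
from st import *
st([.5480,.0183,.1103])"
```

```text
t 13.1833 F [ 1.1 -0.6 -2. ] tau [ 0.09  0.7  -0.02] depth mm 39.5 lat(bore-gauge)mm [1.2 0.5] ang [-0.21  0.24 -0.01]
```

Call:
carry_out(dp=[[0.033,-0.005,-0.073],[0,0,0],[0,0,0]], angular=[[0,0,0],[0,0,0],[0,0,0]], gripper=[1,1,1])

```text
time_s: 13.43
tool_pos: [0.5416, 0.0187, 0.1439]
orientation: [0.079, 0.973, -0.015, 0.218]
contact_force: [-4.8, 0.4, 2.9]
gripper_width: 0.0245
grip_force: 51.3
```

```bash
python3 -c "
from st import *
st([.5480,.0183,.1103])"
```

```text
t 13.4333 F [-4.8  0.4  2.9] tau [ 0.05  1.   -0.03] depth mm 40.9 lat(bore-gauge)mm [1.9 0.5] ang [-0.2   0.3  -0.01]
```

Right one is good as well. Withdraw and return the gauge to above the nest.

Call:
carry_out(dp=[[-0.22,0.036,0.48],[-0.22,0.036,0.48],[-0.22,0.036,0.48],[-0.22,0.036,0.48],[-0.22,0.036,0.48],[0,0,0]], angular=[[0,0,0],[0,0,0],[0,0,0],[0,0,0],[0,0,0],[0,0,0]], gripper=[1,1,1,1,1,1])

```text
time_s: 13.93
tool_pos: [0.5151, 0.0232, 0.2059]
orientation: [0.079, 0.972, -0.015, 0.22]
contact_force: [1.2, 0.1, -2.1]
gripper_width: 0.0241
grip_force: 50.6
```

Call:
carry_out(dp=[[0.08,0.5,0],[0.14,0.84,0],[0.14,0.84,0],[0.14,0.84,0],[0.14,0.84,0],[0.14,0.84,0],[0.14,0.84,0],[0.14,0.84,0],[0.14,0.84,0],[0.14,0.84,0]], angular=[[0,0,0],[0,0,0],[0,0,0],[0,0,0],[0,0,0],[0,0,0],[0,0,0],[0,0,0],[0,0,0],[0,0,0]], gripper=[1,1,1,1,1,1,1,1,1,1])

```text
time_s: 14.77
tool_pos: [0.5473, 0.2259, 0.2018]
orientation: [0.078, 0.973, -0.015, 0.217]
contact_force: [0.5, -0.8, -1.9]
gripper_width: 0.0241
grip_force: 50.5
```

Call:
carry_out(dp=[[0.14,0.84,0],[0.14,0.84,0],[0.06,0.36,0],[0,0,0],[0,0,0],[0,0,0]], angular=[[0,0,0],[0,0,0],[0,0,0],[0,0,0],[0,0,0],[0,0,0]], gripper=[1,1,1,1,1,1])

```text
time_s: 15.27
tool_pos: [0.5553, 0.2747, 0.2022]
orientation: [0.079, 0.973, -0.016, 0.217]
contact_force: [-1.2, -0.0, -2.3]
gripper_width: 0.0246
grip_force: 50.5
```

```bash
python3 - <<'E'
from plan import *
N=np.array([.6027,.268,.0985])
print(get_state()["contact_force"])
go(N+n()*.05,tool())
E
```

```text
[-1.23640913 -0.03705096 -2.27724324]
d [ 1.06 -0.13 -2.34] rows>= 3.0
w [-0.03  0.03  0.  ]
```

Call:
carry_out(dp=[[0.35,-0.04,-0.78],[0.35,-0.04,-0.78],[0.36,-0.05,-0.78],[0,0,0],[0,0,0],[0.17,-0.027,-0.36],[0.17,-0.027,-0.36],[0,0,0],[0,0,0]], angular=[[0,0,0],[0,0,0],[0,0,0],[0,0,0],[0,0,0],[0,0,0],[0,0,0],[0,0,0],[0,0,0]], gripper=[1,1,1,1,1,1,1,1,1])

```text
time_s: 16.02
tool_pos: [0.5906, 0.2709, 0.1262]
orientation: [0.079, 0.973, -0.016, 0.217]
contact_force: [-0.1, -0.4, -3.3]
gripper_width: 0.0244
grip_force: 50.5
```

```bash
python3 - <<'E'
from plan import *
N=np.array([.6027,.268,.0985])
print(get_state()["contact_force"])
go(N,tool())
E
```

```text
[-0.1284295  -0.4087268  -3.31309792]
d [ 0.48 -0.11 -1.11] rows>= 2.0
w [-0.03  0.04 -0.  ]
```

Call:
carry_out(dp=[[0.16,-0.036,-0.36],[0.16,-0.036,-0.36],[0.13,-0.03,-0.29],[0,0,0],[0,0,0]], angular=[[0,0,0],[0,0,0],[0,0,0],[0,0,0],[0,0,0]], gripper=[1,1,1,1,1])

```text
time_s: 16.43
tool_pos: [0.6015, 0.2682, 0.1]
orientation: [0.079, 0.973, -0.016, 0.217]
contact_force: [-0.1, 0.2, -3.0]
gripper_width: 0.024
grip_force: 50.4
```

Call:
carry_out(dp=[[0.033,-0.005,-0.073],[0,0,0],[0,0,0]], angular=[[0,0,0],[0,0,0],[0,0,0]], gripper=[1,1,1])

```text
time_s: 16.68
tool_pos: [0.6031, 0.2686, 0.0998]
orientation: [0.079, 0.973, -0.015, 0.218]
contact_force: [-0.6, 0.8, -2.6]
gripper_width: 0.0242
grip_force: 50.4
```

```bash
python3 - <<'E'
from plan import *
N=np.array([.6027,.268,.0985])
s=go(N,tool());print(s["contact_force"],s["tool_pos"])
E
```

```text
d [-0.02 -0.02 -0.05] rows>= 1.0
w [-0.04  0.05 -0.  ]
[-0.58030665  0.83429767 -2.62463168] [0.60308386 0.26862269 0.09984101]
```

Call:
carry_out(dp=[[0.025,-0.004,-0.055],[0,0,0],[0,0,0]], angular=[[0,0,0],[0,0,0],[0,0,0]], gripper=[1,1,1])

```text
time_s: 16.93
tool_pos: [0.6038, 0.2686, 0.099]
orientation: [0.079, 0.973, -0.015, 0.218]
contact_force: [-2.3, 0.0, 0.9]
gripper_width: 0.024
grip_force: 51.1
```

Call:
carry_out(dp=[[0,0,0],[0,0,0],[0,0,0],[0,0,0],[0,0,0],[-0.17,0.03,0.36],[-0.33,0.054,0.72],[-0.33,0.054,0.72]], angular=[[0,0,0],[0,0,0],[0,0,0],[0,0,0],[0,0,0],[0,0,0],[0,0,0],[0,0,0]], gripper=[-0.3,-0.3,-0.3,-0.3,-0.3,-0.3,-0.3,-0.3])

```text
time_s: 17.6
tool_pos: [0.5818, 0.2713, 0.1431]
orientation: [0.079, 0.973, -0.016, 0.217]
contact_force: [-0.0, -0.2, -0.3]
gripper_width: 0.0554
grip_force: 0.0
```

Call:
carry_out(dp=[[-0.33,0.054,0.72],[-0.33,0.054,0.72],[-0.33,0.054,0.72],[0,0,0],[0,0,0]], angular=[[0,0,0],[0,0,0],[0,0,0],[0,0,0],[0,0,0]], gripper=[-0.5,-0.5,-0.5,-0.5,-0.5])

```text
time_s: 18.02
tool_pos: [0.5588, 0.2766, 0.1995]
orientation: [0.079, 0.972, -0.014, 0.219]
contact_force: [-0.4, -0.1, 0.8]
gripper_width: 0.0642
grip_force: 0.0
```

```bash
python3 - <<'E'
from rel import *
from workcell import read_camera
c=read_camera("wrist");cv2.imwrite("pics/w5.png",c["pixels"][:,:,::-1])
s=get_state();print(s["tool_pos"],s["gripper_width"],s["time_s"])
W=cloud(c);q=(W-np.array([.576,.272,.1393]));h=q@n();rr=np.linalg.norm(q-h[...,None]*n(),axis=-1)
w=W[(rr<.022)&(abs(h)<.012)];t=(w-[.576,.272,.1393])@n();print("gauge top h",np.percentile(t,[50,90,98]).round(4),"xy of top",w[t>np.percentile(t,85)-.003].mean(0).round(4))
# TCP target: gauge in tool frame offset .0066 -> true bore L axis in tool coordinates
L=np.array([.5748,.1841,.1103]);
go(L+n()*.04,tool())
E
```

```text
[0.55811069 0.27598268 0.1977002 ] 0.06413564484355698 18.0667
gauge top h [-0.001  -0.0001  0.0003] xy of top [0.5737 0.273  0.1371]
d [ 0.   -3.57 -2.05] rows>= 4.0
w [-0.04  0.05 -0.  ]
```

View pics/w5.png

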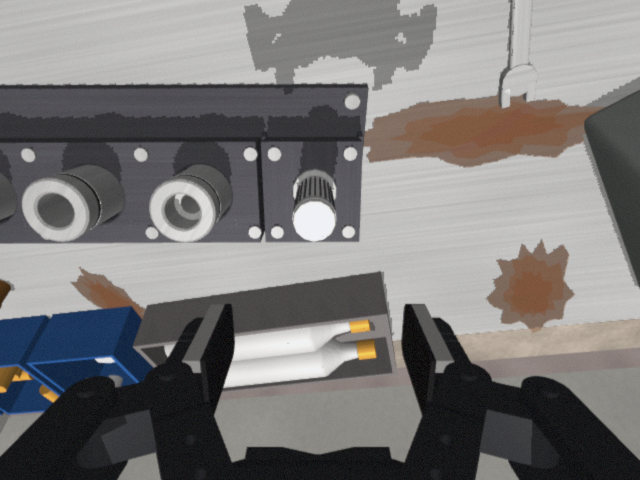

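The gauge hangs in its nest again, top at (314,220), at the right height. Now the left housing, rim (183,209), is the short one.

Call:
carry_out(dp=[[0,-0.8,0],[0,-0.9,0],[0,-0.9,0],[0,-0.9,-0.5],[0,-0.07,-0.75],[0,0,-0.75],[0,0,0],[0,0,0],[0,0,0]], angular=[[-0.02,0.02,0],[0,0,0],[0,0,0],[0,0,0],[0,0,0],[0,0,0],[0,0,0],[0,0,0],[0,0,0]], gripper=[-0.5,-0.5,-0.5,-0.5,-0.5,-0.5,-0.5,-0.5,-0.5])

```text
time_s: 18.82
tool_pos: [0.5583, 0.1866, 0.1471]
orientation: [0.078, 0.973, -0.017, 0.217]
contact_force: [0.4, 1.2, -0.1]
gripper_width: 0.0641
grip_force: 0.0
```

```bash
python3 - <<'E'
from rel import *
from workcell import read_camera
c=read_camera("wrist");
L=rim(c,np.array([.5748,.1841,.1103]),0);s=get_state();print(s["tool_pos"],s["gripper_width"])
L=np.array([.5748,.1841,.1103]);go(L-n()*.04,tool())
R=Ro.from_quat(s["orientation"]).as_matrix();print("rim in tool",R.T@(L-s["tool_pos"]))
E
```

```text
rim [315.8 252.8] [74.5 79.2] [0.5739 0.1838 0.1103] medz 0.1089
[0.55892063 0.18698576 0.1480677 ] 0.06442923311439648
d [ 1.3  -0.22 -2.96] rows>= 3.0
w [-0.02  0.04 -0.  ]
rim in tool [ 0.00147618 -0.00041364  0.04104304]
```

Call:
carry_out(dp=[[0.16,-0.04,-0.4],[0.32,-0.05,-0.72],[0.32,-0.05,-0.72],[0.32,-0.05,-0.72],[0.18,-0.03,-0.4],[0,0,0],[0,0,0],[0,0,0]], angular=[[0,0,0],[0,0,0],[0,0,0],[0,0,0],[0,0,0],[0,0,0],[0,0,0],[0,0,0]], gripper=[-0.5,-0.5,-0.5,-0.5,-0.5,-0.5,-0.5,-0.5])

```text
time_s: 19.53
tool_pos: [0.5912, 0.1814, 0.0742]
orientation: [0.078, 0.973, -0.016, 0.218]
contact_force: [0.9, 0.5, -0.2]
gripper_width: 0.0641
grip_force: 0.0
```

Call:
carry_out(dp=[[0,0,0],[0,0,0],[0,0,0],[0,0,0],[0,0,0]], angular=[[0,0,0],[0,0,0],[0,0,0],[0,0,0],[0,0,0]], gripper=[1,1,1,1,1], squeeze=90)

```text
time_s: 19.95
tool_pos: [0.5911, 0.1812, 0.0753]
orientation: [0.078, 0.973, -0.016, 0.218]
contact_force: [-4.0, -1.3, 8.4]
gripper_width: 0.04
grip_force: 89.6
```

```bash
python3 - <<'E'
from rel import *
L=np.array([.5748,.1841,.1103]);s=go(L-n()*.04,tool());print(s["contact_force"])
R=Ro.from_quat(s["orientation"]).as_matrix();print("rim in tool",R.T@(L-s["tool_pos"]))
E
```

```text
d [ 0.02  0.01 -0.05] rows>= 1.0
w [-0.02  0.05 -0.  ]
[-3.95319271 -1.30092724  8.40822385]
rim in tool [ 2.66542748e-05  3.05111186e-04 -3.86930498e-02]
```

Call:
carry_out(dp=[[-0.12,0.02,0.25],[-0.17,0.027,0.36],[-0.17,0.027,0.36],[-0.17,0.027,0.36],[-0.17,0.027,0.36],[-0.17,0.027,0.36],[-0.17,0.027,0.36],[0,0,0],[0,0,0]], angular=[[0,0,0],[0,0,0],[0,0,0],[0,0,0],[0,0,0],[0,0,0],[0,0,0],[0,0,0],[0,0,0]], gripper=[1,1,1,1,1,1,1,1,1])

```text
time_s: 20.7
tool_pos: [0.5624, 0.186, 0.1346]
orientation: [0.078, 0.973, -0.016, 0.218]
contact_force: [0.5, 0.6, -7.9]
gripper_width: 0.04
grip_force: 92.6
```

```bash
python3 - <<'E'
from rel import *
from workcell import read_camera
T=np.array([.536,-.2845,.003])
s=get_state();print(s["contact_force"],s["tool_pos"],s["gripper_width"])
a=-Ro.from_quat(s["orientation"]).as_matrix()[:,2];print("rim z",s["tool_pos"]+a*.0387,"bottom",s["tool_pos"]-a*.0373)
c=read_camera("wrist");q=(cloud(c)-s["tool_pos"])@Ro.from_quat(s["orientation"]).as_matrix()
g=cv2.cvtColor(c["pixels"],cv2.COLOR_RGB2GRAY);m=(np.hypot(q[...,0],q[...,1])<.024)&(q[...,2]<-.02)&(g>150);print("rim tool z",np.percentile(q[m][:,2],[5,50,95]).round(4),"x",np.percentile(q[m][:,0],[1,99]).round(4),"y",np.percentile(q[m][:,1],[1,99]).round(4))
go(T+[0,0,.0373+.10],tool(0,-9.2))
E
```

```text
[ 0.48113082  0.63030133 -7.91460086] [0.56236824 0.18604554 0.13455199] 0.039964439900999495
rim z [0.5460745  0.18856671 0.16956409] bottom [0.57807255 0.18361558 0.10080647]
rim tool z [-0.0388 -0.0374 -0.036 ] x [-0.021   0.0191] y [-0.0191  0.0203]
d [ -1.04 -18.81   0.26] rows>= 19.0
w [0.68 4.34 0.  ]
```

Held firmly, about 0.8 kg. Raise, carry over the rack, and turn upright on the way.

Call:
carry_out(dp=[[0,0,0.6],[0,0,0.8],[0,0,0.8],[0,-0.3,0.6],[-0.05,-0.7,0],[-0.05,-0.85,0],[-0.05,-0.85,0],[-0.05,-0.85,0],[-0.05,-0.85,0],[-0.05,-0.85,0]], angular=[[0,0,0],[0,0,0],[0,0,0],[0,0,0],[0,0,0],[0,0,0],[0,0,0],[0,0,0],[0,0,0],[0,0,0]], gripper=[1,1,1,1,1,1,1,1,1,1])

```text
time_s: 21.58
tool_pos: [0.5535, 0.0531, 0.2021]
orientation: [0.078, 0.973, -0.017, 0.216]
contact_force: [-0.1, -0.6, -7.1]
gripper_width: 0.0401
grip_force: 93.0
```

Call:
carry_out(dp=[[-0.05,-0.85,0],[-0.05,-0.85,0],[-0.05,-0.85,0],[-0.05,-0.85,0],[-0.05,-0.85,0],[-0.05,-0.85,0],[-0.05,-0.85,0],[-0.05,-0.85,0],[-0.05,-0.85,0],[-0.05,-0.85,0]], angular=[[0.07,0.43,0],[0.07,0.43,0],[0.07,0.43,0],[0.07,0.43,0],[0.07,0.43,0],[0.07,0.43,0],[0.07,0.43,0],[0.07,0.43,0],[0.07,0.43,0],[0.07,0.43,0]], gripper=[1,1,1,1,1,1,1,1,1,1])

```text
time_s: 22.42
tool_pos: [0.5426, -0.1602, 0.2029]
orientation: [0.081, 0.997, 0.0, 0.001]
contact_force: [-0.3, 0.0, -7.5]
gripper_width: 0.0402
grip_force: 92.9
```

Call:
carry_out(dp=[[-0.05,-0.85,0],[-0.05,-0.85,0],[-0.05,-0.85,0],[-0.05,-0.85,0],[-0.05,-0.85,0],[0,-0.5,0],[0,0,0],[0,0,0],[0,0,0]], angular=[[0,0,0],[0,0,0],[0,0,0],[0,0,0],[0,0,0],[0,0,0],[0,0,0],[0,0,0],[0,0,0]], gripper=[1,1,1,1,1,1,1,1,1])

```text
time_s: 23.17
tool_pos: [0.5358, -0.2763, 0.2029]
orientation: [0.08, 0.997, 0.001, 0.001]
contact_force: [1.0, 1.4, -7.8]
gripper_width: 0.0401
grip_force: 93.0
```

```bash
python3 - <<'E'
from rel import *
from workcell import read_camera
T=np.array([.536,-.2845,.003])
s=go(T+[0,0,.0373+.003],tool(0,-9.2));print(s["contact_force"],s["tool_pos"],s["gripper_width"],s["time_s"],s["joints"].round(2))
c=read_camera("side");cv2.imwrite("pics/s1.png",c["pixels"][:,:,::-1])
E
```

```text
d [ 0.01 -0.33 -6.38] rows>= 7.0
w [-0.03  0.03  0.01]
[ 0.9504594   1.44020347 -7.80537262] [ 0.53577633 -0.27628566  0.2029025 ] 0.04009753910321596 23.1667 [-0.59  0.24 -0.08  1.25  0.   -0.42]
```

View pics/s1.png

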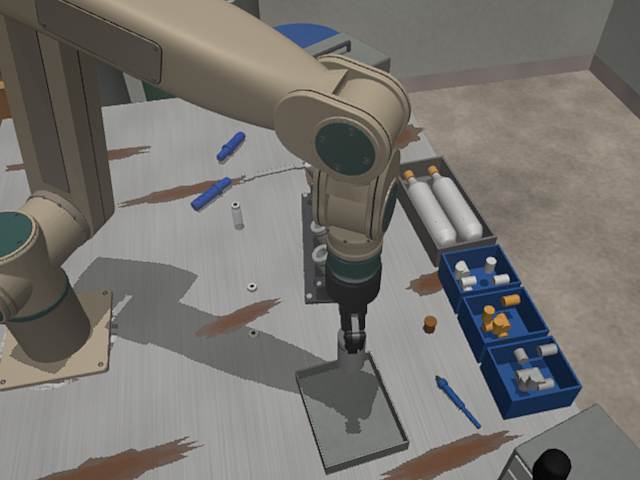

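Housing is upright above the tray (side pixel (350,352)); bystanders in place. Lowering.

Call:
carry_out(dp=[[0,-0.15,-0.6],[0,-0.18,-0.8],[0,0,-0.8],[0,0,-0.8],[0,0,-0.8],[0,0,-0.8],[0,0,-0.8],[0,0,-0.5],[0,0,-0.3],[0,0,0]], angular=[[-0.03,0.03,0],[0,0,0],[0,0,0],[0,0,0],[0,0,0],[0,0,0],[0,0,0],[0,0,0],[0,0,0],[0,0,0]], gripper=[1,1,1,1,1,1,1,1,1,1])

```text
time_s: 24.05
tool_pos: [0.5347, -0.2836, 0.0466]
orientation: [0.08, 0.997, 0.0, -0.001]
contact_force: [-0.5, 0.2, -7.8]
gripper_width: 0.0398
grip_force: 93.0
```

Call:
carry_out(dp=[[0,0,-0.1],[0,0,0],[0,0,0]], angular=[[0,0,0],[0,0,0],[0,0,0]], gripper=[1,1,1])

```text
time_s: 24.3
tool_pos: [0.5369, -0.2858, 0.0473]
orientation: [0.081, 0.997, -0.001, 0.001]
contact_force: [0.2, -0.3, -7.4]
gripper_width: 0.0398
grip_force: 93.0
```

Call:
carry_out(dp=[[0,0,-0.16],[0,0,0],[0,0,0]], angular=[[0,0,0],[0,0,0],[0,0,0]], gripper=[1,1,1])

```text
time_s: 24.55
tool_pos: [0.5357, -0.2851, 0.042]
orientation: [0.081, 0.997, -0.001, 0.0]
contact_force: [-0.6, 0.4, -6.9]
gripper_width: 0.0397
grip_force: 92.9
```

Call:
carry_out(dp=[[0,0,-0.08],[0,0,0],[0,0,0]], angular=[[0,0,0],[0,0,0],[0,0,0]], gripper=[1,1,1])

```text
time_s: 24.8
tool_pos: [0.5365, -0.2856, 0.0415]
orientation: [0.081, 0.997, -0.001, 0.001]
contact_force: [-2.9, 1.8, 2.7]
gripper_width: 0.0399
grip_force: 94.1
```

On the floor. Release and back off upward.

Call:
carry_out(dp=[[0,0,0],[0,0,0],[0,0,0],[0,0,0],[0,0,0],[0,0,0.3],[0,0,0.8],[0,0,0.8],[0,0,0.8],[0,0,0.8]], angular=[[0,0,0],[0,0,0],[0,0,0],[0,0,0],[0,0,0],[0,0,0],[0,0,0],[0,0,0],[0,0,0],[0,0,0]], gripper=[-0.5,-0.5,-0.5,-0.5,-0.5,-0.5,-0.5,-0.5,-0.5,-0.5])

```text
time_s: 25.63
tool_pos: [0.5358, -0.2851, 0.1289]
orientation: [0.081, 0.997, -0.001, 0.0]
contact_force: [1.6, -0.2, -0.2]
gripper_width: 0.064
grip_force: 0.0
```

Call:
carry_out(dp=[[-0.5,0,0.8],[-0.8,0,0.8],[-0.8,0,0.5],[-0.8,0,0],[-0.5,0,0],[0,0,0],[0,0,0],[0,0,0]], angular=[[0,0,0],[0,0,0],[0,0,0],[0,0,0],[0,0,0],[0,0,0],[0,0,0],[0,0,0]], gripper=[-0.5,-0.5,-0.5,-0.5,-0.5,-0.5,-0.5,-0.5])

```text
time_s: 26.3
tool_pos: [0.4512, -0.2851, 0.1796]
orientation: [0.081, 0.997, -0.0, 0.0]
contact_force: [0.2, -0.5, -0.7]
gripper_width: 0.0636
grip_force: 0.0
```

```bash
python3 - <<'E'
from workcell import *
from h import *
c=read_camera("side");s=read_camera("scene")
im=np.hstack([cv2.resize(c["pixels"],(400,300)),cv2.resize(s["pixels"],(400,300))])
cv2.imwrite("pics/f.png",np.vstack([im,np.hstack([cv2.resize(c["pixels"][280:460,260:500],(400,300)),cv2.resize(s["pixels"][150:330,240:480],(400,300))])])[:,:,::-1])
for n,k in(("side",c),("scene",s)):
    W=cloud(k);m=(np.hypot(W[...,0]-.5365,W[...,1]+.2856)<.035)&(W[...,2]>.07)
    print(n,m.sum(),W[m].mean(0).round(4),np.percentile(W[m][:,2],[5,95]).round(4) if m.any() else "")
st=get_state();print(st["tool_pos"],st["time_s"])
E
```

```text
side 593 [ 0.5251 -0.2885  0.2455] [0.0728 0.615 ]
scene 177 [ 0.53   -0.2827  0.1903] [0.071  0.5321]
[ 0.4514297  -0.2851044   0.17946518] 26.4
```

View pics/f.png

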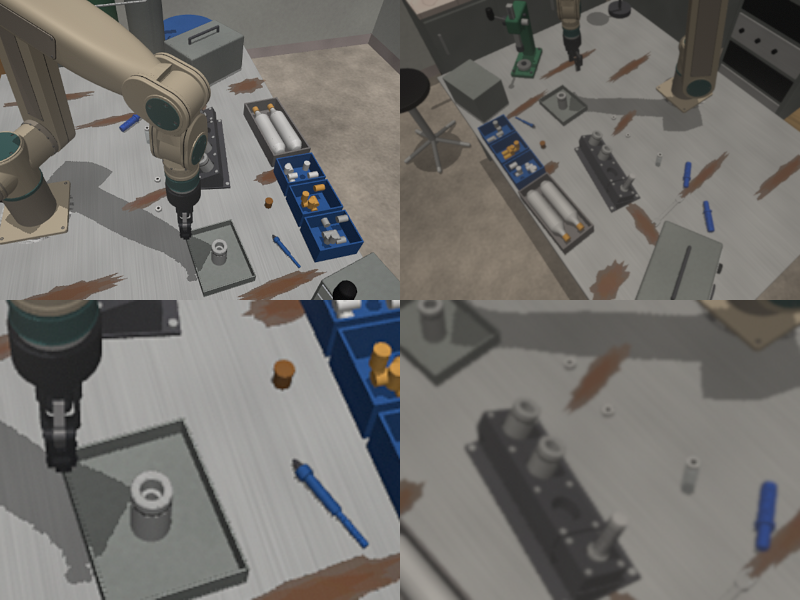

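The housing stands upright in mid-tray at panel (151,505). In the scene panel the gauge (600,545) is in its nest, the good housings (515,425) and (545,457) are seated, and the left socket is empty. Bystanders are untouched and the gripper is clear.

```bash
python3 -c "
from workcell import *
print(finish_job())"
```

```text
the job is handed in; nothing more can be done
None
```

The job is handed in: the left housing's bore was short and it now stands upright in the scrap tray, the middle and right took the gauge to its collar and stay in the rack, and the gauge is back in its nest (judge's verdict not shown).

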